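# Feel for the release notch of a slide case

## Task

Open the slide case by its release key, which is hidden in a notch somewhere along the metal rail at the front of the case: touch the top of the rail close to its left end with your fingertips, sweep to the right along the rail, keeping touch, until you find the notch, and then press the key inside it fully down so that the lid stands ajar, and take your hand away. Do not lean hard on the case, do not lift the lid by hand, and leave the things standing round it where they are.

Things in the scene. Friction and masses are not known exactly. Their poses are not given: they have to be found in the camera images.
- case: fixed microscope-slide case, 156 x 300 mm, 58 mm high with the lid shut. Origin: centre of its underside, on the worktop; x points to its back (hinge), y to the left end of the rail, z up. A metal rail, 14 mm wide (x), 300 mm long (y), flat top 46 mm above the worktop, runs along its front at x = -70 mm. Behind it is an open gutter 26 mm wide and 22 mm deep, then the box with the lid
- rail_left (a point): left end of the rail (as the robot sees it), in the middle of its top surface: x = -70, y = +150, z = 46 mm of the case. One notch, 34 mm long, cuts right across the rail, open to front, back and above; where along the rail is not given and differs each time: its centre lies between y = +20 and -50 mm
- rail_right (a point): right end of the rail, in the middle of its top surface: x = -70, y = -150, z = 46 mm of the case. Shut fingertips fit into the notch of the rail when the line along which the fingers close lies across the rail (along the case's x)
- release_key (a joint): how far the release key is pressed, m: 0 up, 0.008 fully down. The key is of the rail's metal and sits in the notch, filling its 34 mm and the rail's width; its top lies 8 mm below the rail's top when up. It moves straight down against about 6 N and stays down
- case_lid: lid of the case, a flat plate 114 x 296 x 6 mm, level when shut; origin at the hinge, at the back of its underside, x to the back. The key alone works it: with the key fully down the front edge stands up 20 mm (0.18 rad)
- marker: whiteboard marker 134 mm long, 13 mm thick, lying in front of the case; bystander, origin under its middle
- beaker: small glass beaker, 60 mm wide, 68 mm tall, left of the case; bystander, origin at the centre of its underside
- rubber_stopper: rubber stopper 21 mm wide, 24 mm tall, standing beyond the left end of the rail; bystander, origin at the centre of its underside
- petri_dish: petri dish with lid, 61 mm wide, 14 mm high, right of the case; bystander, origin at the centre of its underside
- weighing_boat: white square weighing boat 71 mm wide, 16 mm high, beyond the right end of the rail; bystander, origin at the centre of its underside

How it is judged:
On the way, in this order (a step that is already met when the one before it is completed fails the run):
1. the fingers touch the rail near its left end (hand within 45 mm of the end) (contact force between the fingers and case above 0.4 N and x of the grasp point in the frame of case below -0.03 m and y of the grasp point in the frame of case above 0.105 m), for 0.05 s.
2. the fingers touch the rail farther to the right, 50 to 110 mm from its left end (contact force between the fingers and case above 0.4 N and x of the grasp point in the frame of case below -0.03 m and y of the grasp point in the frame of case between 0.04 and 0.1 m), for 0.05 s.
3. the release key is pressed fully down (value of joint release_key above 0.0065 m), for 0.1 s.
At the end, for the whole second after the job is handed in: the release key is down (at least 6 of its 8 mm), the lid stands ajar by more than 0.12 rad, and each bystander is within 20 mm of its starting place (value of joint release_key above 0.006 m and angle between case_lid's own z axis and vertical above 0.12 rad and distance of each of marker, beaker, rubber_stopper, petri_dish, weighing_boat from where it was at the start of the episode below 0.02 m); the robot touches nothing.
It fails at once if the fingers press on the case with more than 80 N, the knock of a fast landing included (contact force between the fingers and case above 80 N).
It fails at once if the fingers push or pry the lid (contact force between the fingers and case_lid above 4 N).
It fails at once if a bystander is lifted, knocked over or pushed away by more than 20 mm (distance of any of marker, beaker, rubber_stopper, petri_dish, weighing_boat from where it was at the start of the episode above 0.02 m).
It also fails if it takes over 64 s, if anything falls off the work surface, if the arm or the gripper's body presses on something with over 40 N, if the wrist force passes 120 N, or if a joint passes its speed limit or range.

## Robot

A 7-joint arm with a two-finger parallel gripper is mounted at the origin on a cart in front of the work surface, level with it; the furniture and walls round the work are solid. World frame = base frame: x ahead of the robot, y to its left, z up, the work surface at z = 0. Lengths are in m, angles in rad, forces in N, time in s.
With the tool pointing down it reaches from about 0.4 to 0.85 m from the base axis. Payload 6.9 kg.
Tool frame: the origin (TCP) lies midway between the tips of the shut fingers; the grasp point (between the pads) lies behind it (ctrl.pinch_z is the z of the grasp point in the tool frame, in m); z points along the fingers, y is the line along which they close (so a half turn about z gives the same grasp; the last joint's range is limited). The gripper opens to 85 mm and grips with 20 to 120 N. Pads are 22 mm wide; open, the fingers measure 114 mm over their backs; the gripper's body (76 mm by 85 mm) begins 54 mm behind the grasp point. The pads swing forward as they close: fully open they stand 13 mm farther back than shut.
Start: joints at [1.421, 0.507, -0.238, 1.5, 0.126, 1.149, -0.155], TCP at [0.158, -0.605, 0.231] pointing down, gripper open.
Joint ranges: [-3.08, 3.08], [-0.24, 2.05], [-1.43, 1.35], [0, 2.5], [-1.52, 4.66], [0.17, 1.96], [-2.89, 2.89]. Speed limits (rad/s): [2.39, 2.39, 3.14, 3.14, 3.14, 3.14, 3.14].

## Interface

Orientations are given as a unit quaternion [w, x, y, z].
In Python, from station import ctrl, get_state, vision, ticket, models gives the robot as it stands. Calls block until the motion is done:
- ctrl.movep(position, orientation): joint-space move of the TCP to a pose.
- ctrl.movel(position, frame=None, max_speed=0.15): straight line of the TCP; frame=None keeps the orientation; max_speed is the mean speed in m/s.
- ctrl.set_joints(angles): joint-space move.
- ctrl.ungrasp() and ctrl.close_gripper(force=None): open the fingers fully, or close them until they stop; force is the grip in N (None keeps the last).
- ctrl.pause(seconds).
- ctrl.ik(position, orientation): joint angles nearest the present ones, or None.
- get_state(): the state.
- vision.grab_frame(name): name is "side" or "top"; returns (picture, depth): 420x560x3 uint8, blue, green, red; 420x560 float32, m along the optical axis (not along the pixel's ray), 0 where there is no reading.
- vision.camera_info(name): a dict with "mtx" (3x3 intrinsics, pixels), "R" (3x3) and "t" (3): a world point X has camera coordinates R X + t. Camera axes: x right, y down, z forward; pixel columns grow to the right and rows downward; lengths in m; the calibration is good to about 2 mm. A picture is of the moment at which its call begins. camera_info takes no time and is no camera call.
A pose or a line that the arm cannot do raises ctrl.Unreachable and nothing moves.
- ticket.close_job(): hands the job in; it is judged then, once.
Trained networks look in the newest picture that a camera, given by its name, has taken for a name from the list of things; names that differ only in an ending like _2 or _b are one class to them, and where a whole thing is asked for, a point or a joint stands for the part that bears it (a point fixed in the world has none). Each returns a list of dicts, best first, with "p" (0 to 1); they miss things now and then, are a little off and sometimes report something else, mostly with a low value. They report only what shows in the picture. A call takes as long as a camera call.
- models.recognise(camera, target): "point" ([column, row] in pixels, amid what is visible of it).
- models.masks_of(camera, target): "mask" (420x560 bool, what is visible of it) and "point" ([column, row] in pixels, amid what is visible of it).
The state is a dict: "time": time; "qpos": joint angles; "qd": joint speeds; "tau": joint torques, N m; "tcp_pos": TCP position; "eef_rot": TCP orientation; "contact_force": force on the tool from outside, world axes, zero at the start; "wrist_torque": the same for the moment, N m; "width": finger opening in m; "gripper_force": force on a finger pad.
Only numpy, scipy, OpenCV 4.12 (cv2) and the standard library are available. Lean on these libraries where they do the work, as an engineer would, in place of code of your own. Each camera call takes 0.05 s, during which the arm holds its last target. There are 200 camera calls.

## Working session

There is one attempt and no reset: what is moved stays moved. The work goes in short steps, each a Python script; the robot and the scene stay as the last script left them, time stands still between calls to the robot, and variables do not carry over. Pictures are saved under pics/ and viewed, at most 10 in all, crops included, and the job is handed in when it is done.

```bash
mkdir -p pics; ls; python3 - <<'E'
from station import ctrl,get_state,vision,models
import cv2,numpy as np
s=get_state();print(s['time'],s['tcp_pos'],s['eef_rot'],ctrl.pinch_z,s['width'],s['contact_force'])
for n in('top','side'):
    im,d=vision.grab_frame(n);cv2.imwrite(f'pics/{n}0.png',im);np.save(f'{n}0.npy',d)
    c=vision.camera_info(n);print(n,c)
    for t in('case','rail_left','case_lid'):
        for r in models.masks_of(n,t)[:2]:
            print(n,t,r['p'],r['point'],r['mask'].sum())
E
```

```text
pics
0.0 [ 0.15792361 -0.60419143  0.23043425] [-8.85024402e-04  9.91831225e-01  1.27554003e-01 -1.20955098e-04] -0.0187 0.08531366011328446 [-0.35610033  1.30181127 -0.23013461]
top {'mtx': array([[504.59437144,   0.        , 284.42994152],
       [  0.        , 504.59437144, 211.47301073],
       [  0.        ,   0.        ,   1.        ]]), 'R': array([[ 0.02638206, -0.99965116, -0.00124369],
       [-0.97951308, -0.02560208, -0.19974647],
       [ 0.19964495,  0.00648793, -0.97984683]]), 't': array([0.00812188, 0.57896427, 0.96540891])}
top case 0.78 [281.0, 219.4] 11142
top rail_left 0.63 [276.5, 213.1] 11276
top case_lid 0.96 [281.0, 208.1] 8064
side {'mtx': array([[435.93926752,   0.        , 273.84495935],
       [  0.        , 435.93926752, 214.04308254],
       [  0.        ,   0.        ,   1.        ]]), 'R': array([[-0.92212608, -0.38656273, -0.01589803],
       [-0.157951  ,  0.41365943, -0.89662554],
       [ 0.35317838, -0.82429069, -0.44250412]]), 't': array([0.53289584, 0.14241232, 0.67892285])}
side case 0.92 [265.5, 242.9] 9706
side rail_left 0.56 [265.0, 244.1] 9647
side case_lid 0.82 [255.0, 227.0] 4607
```

View pics/top0.png

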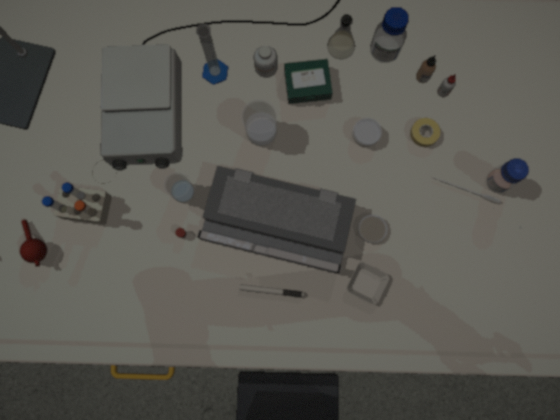

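View pics/side0.png

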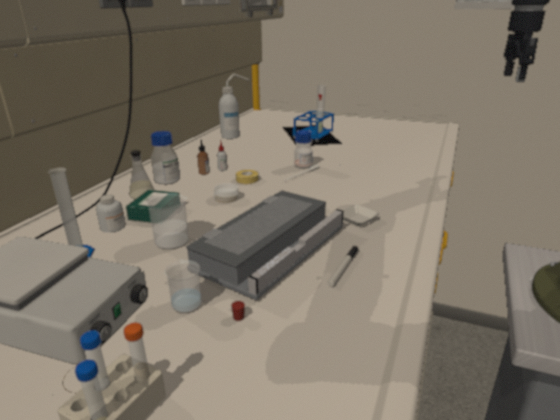

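The top view shows the case turned slightly, with the rail running from about (200,236) to (340,267). The stopper is at (181,233), the marker at (273,291) and the boat at (370,284). Next I'll fit the case pose from the depth image.

```bash
cat > h.py <<'E'
import numpy as np,cv2
from station import ctrl,get_state,vision,models
def cloud(n,d):
    c=vision.camera_info(n);v,u=np.mgrid[:420,:560];K=c['mtx']
    P=np.stack([(u-K[0,2])/K[0,0]*d,(v-K[1,2])/K[1,1]*d,d],-1)
    return (P-c['t'])@c['R']
def proj(n,X):
    c=vision.camera_info(n);p=(c['R']@np.asarray(X)+c['t']);p=c['mtx']@p;return p[:2]/p[2]
E
python3 - <<'E'
from h import *
from scipy.optimize import minimize
im=cv2.imread('pics/top0.png');d=np.load('top0.npy');W=cloud('top',d)
box=np.zeros((420,560),bool);box[165:275,195:360]=1
ok=box&(d>0)
print('table z',np.median(W[300:330,100:200][...,2]))
lid=ok&(W[...,2]>.053)&(W[...,2]<.064)
r=cv2.minAreaRect(W[lid][:,:2].astype(np.float32));print('lid',r,np.median(W[lid][:,2]))
# rail edge line rows, height profile
for (u,v) in [(200,236),(340,267)]: print(W[v-2:v+3,u-2:u+3].reshape(-1,3)[:, :].mean(0))
rail=ok&(W[...,2]>.036)&(W[...,2]<.052);rail[:]&=True
# lines in front
v,u=np.mgrid[:420,:560];rail&=(v>228+(u-200)*.22)
r2=cv2.minAreaRect(W[rail][:,:2].astype(np.float32));print('rail',r2,rail.sum(),np.median(W[rail][:,2]))
x=cv2.resize(im[160:285,185:365],None,fx=4.4,fy=4.4,interpolation=cv2.INTER_CUBIC);cv2.imwrite('pics/c1.png',cv2.convertScaleAbs(x,alpha=1.6))
E
```

```text
table z -0.0009889981613454735
lid ((0.5883423089981079, 0.0338776633143425), (0.2960923910140991, 0.11870239675045013), 77.592041015625) 0.05761651721700084
[0.52631966 0.19452004 0.04168213]
[ 0.47127402 -0.09243934  0.03463109]
rail ((0.4996715784072876, 0.05331908166408539), (0.29962947964668274, 0.01622626557946205), 77.63094329833984) 1046 0.04491122714071395
```

View pics/c1.png

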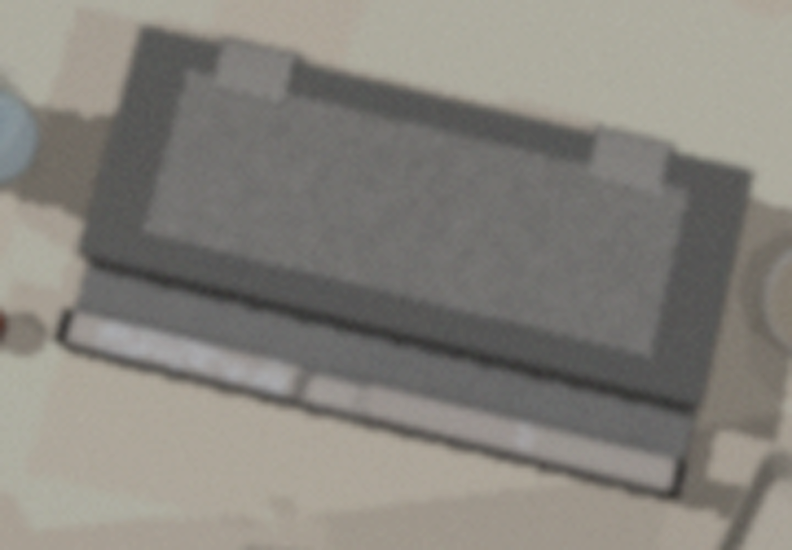

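The notch's left edge is probably the dark spot at crop (300,385), but I'll confirm that by touch. First I close the fingers and move above the left end of the rail.

```bash
cat >> h.py <<'E'
from scipy.spatial.transform import Rotation as Ro
a=np.deg2rad(77.61);ey=np.array([np.cos(a),np.sin(a),0]);ex=np.array([ey[1],-ey[0],0])
O=np.array([.4997,.0533,0])+.070*ex   # case origin
def C(x,y,z): return O+x*ex+y*ey+[0,0,z]
def tocase(p): p=np.asarray(p)-O; return np.array([p@ex,p@ey,p[2]])
def quat(s):
    yt=s*ex;zt=np.array([0,0,-1.]);R=np.stack([np.cross(yt,zt),yt,zt],1)
    q=Ro.from_matrix(R).as_quat();return np.r_[q[3],q[:3]]
E
python3 - <<'E'
from h import *
print(get_state()['time'])
ctrl.close_gripper(20)
best=None
for s in(1,-1):
    j=[ctrl.ik(C(-.073,y,z),quat(s)) for y,z in((.126,.12),(-.05,.04))];print(s,[None if k is None else np.round(k,2) for k in j])
    if all(k is not None for k in j):
        m=max(abs(k[6]) for k in j)
        if best is None or m<best[0]:best=(m,s)
s=best[1];print(best);open('s','w').write(str(s))
ctrl.movep(C(-.073,.126,.14),quat(s))
ctrl.movel(C(-.073,.126,.065));ctrl.pause(.3)
st=get_state();print(st['time'],tocase(st['tcp_pos']),st['contact_force'],st['width'])
for i in range(4):ctrl.pause(.05);print(get_state()['contact_force'])
im,d=vision.grab_frame('top');cv2.imwrite('pics/t1.png',im)
im,d=vision.grab_frame('side');cv2.imwrite('pics/s1.png',cv2.resize(im[160:340,130:400],None,fx=2.8,fy=2.8))
E
```

```text
0.4
1 [array([ 0.26,  0.71, -1.06,  1.84,  0.72,  1.04, -1.31]), array([ 0.29,  0.6 , -0.53,  2.09,  0.53,  0.59, -0.83])]
-1 [array([ 0.33,  0.79, -1.23,  1.84,  0.83,  1.14,  1.73]), array([ 0.66,  0.86, -1.23,  2.08,  1.02,  1.  ,  1.8 ])]
(np.float64(1.3050109365145015), 1)
5.1583 [-0.07268451  0.1261675   0.06567033] [-0.22926887 -0.3831781   0.48993649] 0.0001736010076962806
[ 0.228987   -0.44833541 -0.45260043]
[-0.0819063  -0.87750653 -0.28121055]
[-0.0793039  -0.55632111  0.03821916]
[ 0.55416259 -0.75109179  1.05267253]
```

View pics/s1.png

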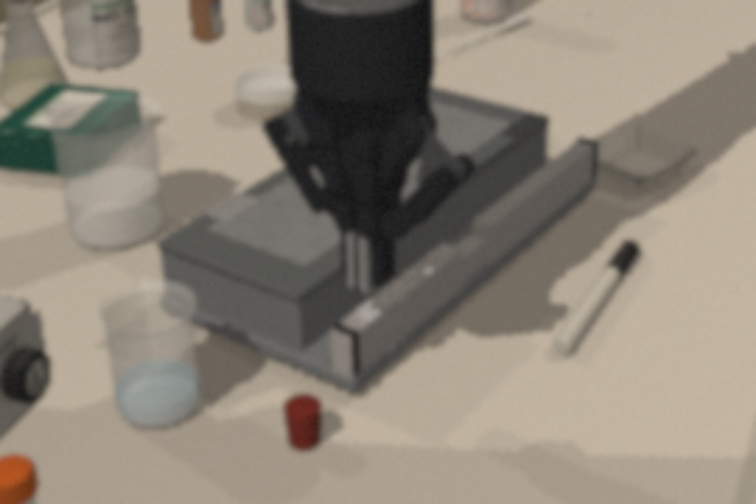

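The shut fingers hang over the rail near its left end at crop (370,285). The wide finger linkage stands above the lid side, so I'll lean the tool about 15° towards the robot to keep clear of the rising lid. Then I'll land gently.

```bash
cat >> h.py <<'E'
def q_tilt(deg):
    q=quat(1);R=Ro.from_quat(np.r_[q[1:],q[0]])
    # fingers point down and toward +case x (tool body leans to -x)
    R=Ro.from_rotvec(-np.deg2rad(deg)*ey)*R
    q=R.as_quat();return np.r_[q[3],q[:3]],R.as_matrix()[:,2]
def F(n=4):
    f=[]
    for _ in range(n):ctrl.pause(.02);f.append(get_state()['contact_force'])
    return np.mean(f,0)
E
python3 - <<'E'
from h import *
for p in(( -.07,.15,.046),(-.07,-.15,.046),(-.07,.035,.046)):print('proj',proj('side',C(*p)),proj('top',C(*p)))
q,z=q_tilt(15);print('tool z in case',z@ex,z@ey,z[2])
assert z@ex>0
ctrl.movep(C(-.074,.126,.065),q)
f0=F(8);print('bias',f0,get_state()['time'])
ctrl.movel(C(-.074,.126,.051),max_speed=.03)
zc=.051
while zc>.036:
    zc-=.0007;ctrl.movel(C(-.074,.126,zc),max_speed=.03);f=F()-f0
    if f[2]>4:break
s=get_state();print('contact',zc,f,tocase(s['tcp_pos']),s['time'])
np.save('f0.npy',f0);np.save('zc.npy',zc)
im,d=vision.grab_frame('side');cv2.imwrite('pics/s2.png',cv2.resize(im[160:340,130:400],None,fx=2.8,fy=2.8))
E
```

```text
proj [251.11947317 277.86711632] [197.22007406 232.91339044]
proj [340.20873524 208.6053262 ] [340.99879537 268.36674326]
proj [291.28889873 246.63769251] [251.84473377 246.38288937]
tool z in case 0.25881904510252074 -1.9229692791186624e-17 -0.9659258262890682
bias [ 0.19906031 -0.32977568 -0.01443811] 6.0417
contact 0.0461 [-2.18791889 -0.60473759  7.50078971] [-0.07390578  0.12611378  0.04667135] 8.875
```

View pics/s2.png

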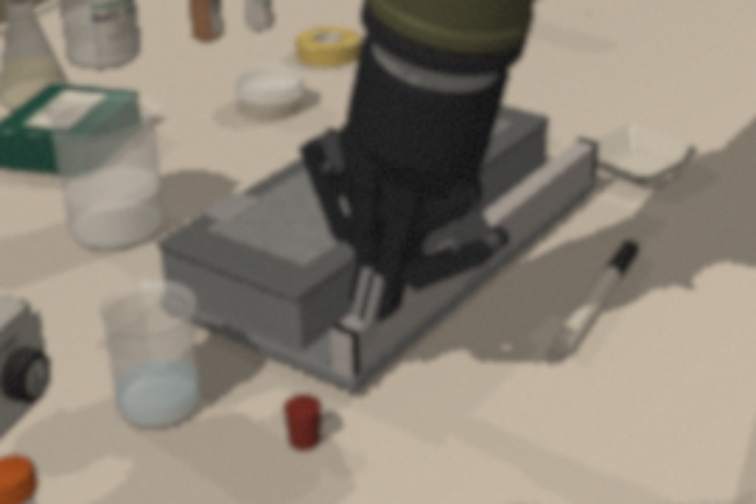

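Contact is confirmed at 7.5 N on the rail near its left end, and the side picture shows the tips on the rail at crop (375,300). Now I'll sweep right.

```bash
python3 - <<'E'
from h import *
f0=np.load('f0.npy');zc=float(np.load('zc.npy'));y=.126;log=[];first=None;floor=.0462
while y>-.06:
    y-=.004 if y>.05 else .003
    ctrl.movel(C(-.074,y,zc),max_speed=.05);f=F(3)-f0
    fz=f[2]
    if fz>9: zc+=.0004
    elif fz<4 and fz>=1.5: zc-=.0003
    elif fz<1.5:
        n=0
        while fz<1.5 and zc>.0425:
            zc-=.0008;ctrl.movel(C(-.074,y,zc),max_speed=.03);f=F(3)-f0;fz=f[2]
    p=tocase(get_state()['tcp_pos']);log.append((round(y*1e3,1),round(zc*1e3,2),round(p[2]*1e3,2),round(f[0],1),round(f[1],1),round(fz,1)))
    if zc<=.0425:break
for l in log:print(*l)
np.save('zc.npy',zc);np.save('y.npy',y);print(get_state()['time'])
E
```

```text
122.0 46.1 46.67 -1.7 1.7 6.4
118.0 46.1 46.68 -1.2 3.3 6.9
114.0 46.1 46.65 -1.9 3.3 7.2
110.0 46.1 46.67 -1.5 3.8 7.5
106.0 46.1 46.63 -1.7 4.1 8.3
102.0 46.1 46.63 -1.8 4.0 8.2
98.0 46.1 46.65 -1.6 3.8 8.2
94.0 46.1 46.62 -2.0 4.0 8.4
90.0 46.1 46.62 -1.9 3.9 8.6
86.0 46.1 46.64 -1.4 3.6 8.7
82.0 46.1 46.65 -1.5 3.8 8.0
78.0 46.1 46.63 -1.8 3.8 8.2
74.0 46.1 46.64 -2.2 4.3 8.3
70.0 46.1 46.64 -1.5 4.5 8.6
66.0 46.1 46.63 -1.5 4.4 8.8
62.0 46.1 46.63 -1.5 4.5 8.4
58.0 46.1 46.64 -2.0 4.2 8.9
54.0 46.1 46.62 -1.8 5.3 7.8
50.0 46.1 46.64 -1.3 4.5 8.5
47.0 46.1 46.64 -1.6 4.2 8.2
44.0 46.1 46.6 -1.2 4.5 8.4
41.0 46.1 46.58 -1.6 3.8 8.1
38.0 46.1 46.52 -1.4 4.7 7.2
35.0 46.1 46.44 -0.6 3.5 7.1
32.0 46.1 46.23 -0.9 2.8 5.8
29.0 45.8 45.94 -0.7 1.4 3.9
26.0 44.2 44.29 -1.0 -0.6 2.8
23.0 41.8 41.76 -0.9 0.5 0.4
18.825
```

The tips drop in at y ≈ 23 mm, which agrees with the picture and puts the notch centre at about 19 mm. Now I'll press the key, watching the force.

```bash
python3 - <<'E'
from h import *
f0=np.load('f0.npy');zc=float(np.load('zc.npy'));y=.0185
ctrl.movel(C(-.074,y,zc),max_speed=.03);log=[]
while zc>.0275:
    zc-=.001;ctrl.movel(C(-.074,y,zc),max_speed=.02);f=F(3)-f0
    p=tocase(get_state()['tcp_pos']);log.append((round(zc*1e3,1),np.round(p*1e3,1),np.round(f,1)))
    if f[2]>22 or np.linalg.norm(f[:2])>15:break
for l in log:print(*l)
print(get_state()['time'])
im,d=vision.grab_frame('side');cv2.imwrite('pics/s3.png',cv2.resize(im[160:340,130:400],None,fx=2.8,fy=2.8))
E
```

```text
40.8 [-74.   18.6  40.8] [ 0.1  0.2 -0.3]
39.8 [-74.   18.5  39.8] [-0.3  0.8  0.3]
38.8 [-74.   18.5  38.8] [ 0.4  0.5 -0.4]
37.8 [-73.9  18.6  37.9] [-1.3  0.3  2.9]
36.8 [-73.9  18.5  36.9] [-1.4  0.1  4.4]
35.8 [-74.   18.5  35.8] [-1.2  0.5  4.5]
34.8 [-74.   18.5  34.8] [-0.9  0.4  4.4]
33.8 [-74.   18.5  33.8] [-0.6  0.4  3.7]
32.8 [-74.   18.5  32.8] [-0.6 -0.   3.4]
31.8 [-74.   18.5  31.8] [-0.7 -0.2  4. ]
30.8 [-74.   18.5  30.8] [-1.   0.2  4.3]
29.8 [-73.9  18.6  30.1] [-2.6 -0.4  9.3]
28.8 [-73.8  18.6  29.7] [-4.6 -0.5 18.3]
27.8 [-73.8  18.6  29.4] [-8.2 -1.5 27.6]
23.325
```

View pics/s3.png

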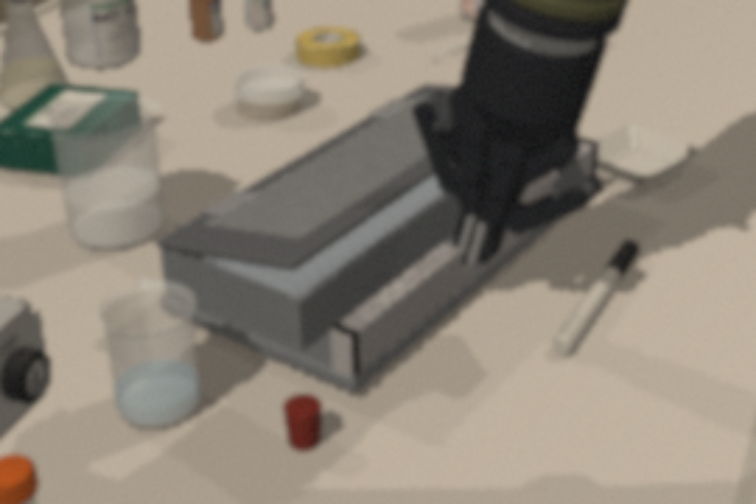

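The key is on its stop and the lid stands ajar, with its front edge raised at crop (300,262). I'll retreat back along the tool axis, away from the lid.

```bash
python3 - <<'E'
from h import *
ctrl.pause(.2)
ctrl.movel(C(-.078,.0185,.05),max_speed=.05)
ctrl.movel(C(-.115,.0185,.15),max_speed=.1)
ctrl.movel(C(-.115,-.03,.26))
ctrl.pause(.5);print(F(),get_state()['time'])
im,d=vision.grab_frame('side');cv2.imwrite('pics/s4.png',im)
E
```

```text
[ 0.09047338 -0.66958155  0.14264382] 26.9083
```

View pics/s4.png

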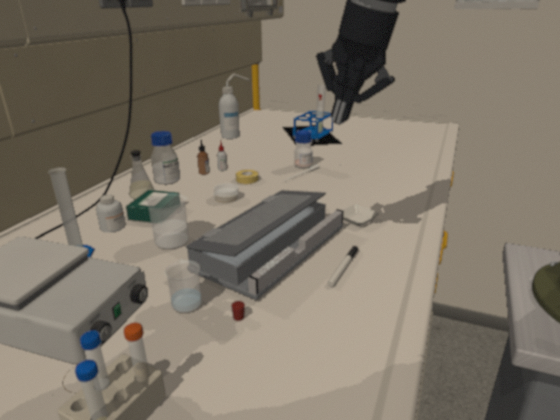

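The hand is clear and the lid stays ajar around (270,220). The beaker, stopper, marker and boat look unmoved.

```bash
python3 -c "
from station import ticket
print(ticket.close_job())"
```

```text
the job is handed in; nothing more can be done
None
```

I found the notch by touch, about 19 mm left of the rail's middle, and pressed the key to its stop; the lid was still ajar and nothing looked moved once the hand was clear, so I handed the job in at about 27 s (no verdict was returned).

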